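# Sweep the loose hex nut and the bearing into the bench tray

### The job

Use the fingers as a sweep: gently push the big hex nut and the ball bearing across the table top, over the low lip and into the open-fronted steel tray, until both lie flat and wholly inside it, behind the front ends of its side walls. Keep them sliding on the surface: do not grip, lift, tip or flick them, and leave the gear, the roll of tape, the screwdriver and the dropper bottle where they are.

Things in the scene. Friction and masses are not known exactly. Their poses are not given: they have to be found in the camera images.
- tray: Low steel tray screwed to the table, one long side open. Origin: on the table under the middle of its floor; own y across its width, own -x out of the open front (roughly towards the robot), +x to its back wall. Inner floor: y -95 to +95, x -50 (front) to +50 mm (back wall), 2.5 mm above the table. Side and back walls 3 mm thick, 31 mm high with their rolled rims.
- tray_mouth (a point): Middle of the tray's open front: tray x = -50 mm, at floor height, where the side walls end. From here a lip as wide as the tray slopes down to the table, ending 20 mm farther out.
- nut_center (a point): Loose plain steel hex nut, 36 mm across flats, 42 mm across corners, 18 mm high, 0.11 kg, lying flat on the table between the robot and the tray's open front. The point is its centre, half-way up (9 mm above what it lies on).
- bearing_center (a point): Loose ball bearing lying flat, 52 mm outside diameter, 15 mm high, 0.11 kg. The point is its centre, half-way up (7.5 mm above what it lies on).
- gear: Bystander: dark spur gear with a hub, 60 mm diameter, 21 mm high. Origin at the centre of its underside.
- tape_roll: Bystander: black roll of tape lying flat, 57 mm diameter, 19 mm high. Origin at the centre of its underside.
- screwdriver: Bystander: screwdriver with yellow handle, 25 x 180 x 23 mm, lying along its own y. Origin at the centre of its underside.
- bottle: Bystander: small dropper bottle standing upright, 34 mm diameter, 102 mm high. Origin at the centre of its underside.
- box_pile_base: Fixed pile of clear compartment boxes to the right of the work, 0.15 m high, always in the same place: its side towards the work is at y = -0.01 and it reaches from x = 0.25 to 0.51. Other tall fixed things: the blue bins behind the tray (front face x = 0.66), the big carton (x over 0.607, y over 0.26) and a toggle clamp, 0.16 m high (x 0.28 to 0.44, y 0.29 to 0.36).
Mind the look-alikes: they are no part of the job. Leave any orange or pink look-alike of the part that bears nut_center alone.

How it is judged:
By the outcome, as a careful person would: the job done as asked, in the order asked, and still so for the second after the job is handed in, with the robot touching nothing.
It also fails if it takes over 43 s, if anything falls off the work surface, if the arm or the gripper's body presses on something with over 40 N, if the wrist force passes 120 N, or if a joint passes its speed limit or range.

### The arm

A 6-joint arm with a two-finger parallel gripper is mounted at the origin on a cart in front of the work surface, level with it; the furniture and walls round the work are solid. World frame = base frame: x ahead of the robot, y to its left, z up, the work surface at z = 0. Lengths are in m, angles in rad, forces in N, time in s.
With the tool pointing down it reaches from about 0.375 to 0.9 m from the base axis. Payload 3.1 kg.
Tool frame: the origin (TCP) lies on the centre line of the jaws, within the pads' length; the fingertips stand 17 mm ahead of it and the grasp point (between the pads) lies 2 mm behind it; y points along the fingers, z is the direction in which the jaws open and shut, and the axes are right-handed (so a half turn about y gives the same grasp; the last joint's range is limited). The gripper opens to 85 mm and grips with 20 to 120 N. Pads are 22 mm wide; open, the fingers measure 114 mm over their backs; the gripper's body (76 mm by 85 mm) begins 54 mm behind the grasp point. The pads swing forward as they close: fully open they stand 13 mm farther back than shut.
Start: joints at [-1.397, 0.527, 1.433, -0, 1.181, -0.178], TCP at [0.215, -0.587, 0.248] pointing down, gripper open.
Joint ranges: [-3.08, 3.08], [-0.75, 2.2], [0.22, 2.44], [-1.43, 4.57], [0, 2.65], [-2.85, 2.85]. Speed limits (rad/s): [2.79, 2.79, 3.14, 3.14, 3.14, 3.14].

### API

Orientations are given as a unit quaternion [x, y, z, w].
In Python, from station import manip gives the robot as it stands.
- The arm moves only by the shell command python3 -m handwheel 'ROWS' [FORCE]. ROWS is JSON, one flat list of numbers, 7 for each row, row after row: the shift along the tool's x, y, z in cm, then the turn, a rotation vector about the tool's x, y, z in rad, then the finger opening in cm, from 0 to 8.54. A call has 1 to 10 rows; each row is the pose to reach, as a shift and turn from the pose commanded when the call began, along the tool's axes at that moment; what a row does not reach only later rows make up. A row lasts 1/12 s, in which the tool goes at most 41.7 mm and 7.16 degrees, less where a joint would pass 70% of its speed; a pose out of reach is approached as far as the arm can. A call with a gripper value outside its range is refused whole. The fingers move at their own pace and stop on an object; FORCE is the grip in N (left out, the last holds). Time passes only in rows, so rows that repeat a pose let the fingers close. It gives the time, the measured TCP pose, the force and the opening at its end, in the units of the state.
- manip.sense(): the state, without advancing time (a new reading comes with each control period).
- manip.snapshot(name): name is "scene" or "side" or "wrist"; returns a dict with "frame" (420x560x3 uint8, red, green, blue), "depth" (420x560 float32, m along the optical axis (not along the pixel's ray), 0 where there is no reading), "camera_matrix" (3x3 intrinsics, pixels), "k1" (the pictures are not rectified: a ray, as slopes to the right and down, at radius r is drawn at 1 + k1 r^2 times it, then the intrinsics apply), "rvec" (rotation vector, rad) and "tvec" (3), from world to camera coordinates, as OpenCV has them. Camera axes: x right, y down, z forward; pixel columns grow to the right and rows downward; lengths in m; the calibration is good to about 2 mm. A picture is of the moment at which its call begins.
- manip.sign_off(): hands the job in, once; it reports no verdict.
The state is a dict: "t": time; "q": joint angles; "qd": joint speeds; "tau": joint torques, N m; "tcp_pos": TCP position; "tool_rot": TCP orientation; "force": force on the tool from outside, world axes, zero at the start; "ft_torque": the same for the moment, N m; "finger_gap": opening from 0.0 (shut) to 1.0 (fully open).
Only numpy, scipy, OpenCV 4.12 (cv2) and the standard library are available. Lean on these libraries where they do the work, as an engineer would, in place of code of your own. Each camera call takes 0.05 s, during which the arm holds its last target.

## Working session

There is one attempt and no reset: what is moved stays moved. The work goes in short steps, Python scripts to look and compute and a shell command to move; the robot and the scene stay as the last step left them, time stands still between calls to the robot, and variables do not carry over. Pictures are saved under pics/ and viewed, and the job is handed in when it is done.

```bash
mkdir -p pics; ls; cat > h.py <<'E'
import numpy as np,cv2,sys
from station import manip
def snap(n,f):
    s=manip.snapshot(n); cv2.imwrite(f'pics/{f}.png',s['frame'][:,:,::-1]); np.savez(f'pics/{f}.npz',**{k:np.array(v) for k,v in s.items()}); return s
def ray(s,u,v):
    K=np.array(s['camera_matrix']);k1=float(s['k1'])
    d=np.array([(u-K[0,2])/K[0,0],(v-K[1,2])/K[1,1]]);x=d.copy()
    for _ in range(20): x=d/(1+k1*(x@x))
    R=cv2.Rodrigues(np.array(s['rvec'],float))[0];t=np.array(s['tvec'],float).ravel()
    return -R.T@t, R.T@np.array([x[0],x[1],1])
def onz(s,u,v,z):
    o,d=ray(s,u,v); return o+d*(z-o[2])/d[2]
def proj(s,p):
    K=np.array(s['camera_matrix']);k1=float(s['k1'])
    return cv2.projectPoints(np.array(p,float).reshape(-1,1,3),np.array(s['rvec'],float),np.array(s['tvec'],float),K,np.array([k1,0,0,0]))[0].reshape(-1,2)
E
python3 - <<'E'
from h import *
for n in ['scene','side','wrist']:
    s=snap(n,n+'0'); print(n,s['camera_matrix'],s['k1'],ray(s,280,210))
print(manip.sense())
E
```

```text
pics
scene [[512.62420222   0.         287.13907201]
 [  0.         512.62420222 210.35467404]
 [  0.           0.           1.        ]] -0.1100511244264496 (array([ 0.52311378, -0.66113161,  0.85280457]), array([-0.07996   ,  0.65439229, -0.75204493]))
side [[411.76617412   0.         281.94803604]
 [  0.         411.76617412 208.33807748]
 [  0.           0.           1.        ]] 0.041838984585855346 (array([-0.04106014, -0.25820896,  0.81146477]), array([ 0.53787483,  0.27969759, -0.79529781]))
wrist [[306.20047702   0.         282.26860648]
 [  0.         306.20047702 209.11894457]
 [  0.           0.           1.        ]] -0.05489364709062203 (array([ 0.28485708, -0.56131107,  0.37203262]), array([-0.28214972, -0.09484112, -0.95470407]))
{'t': 0.15, 'q': array([-1.39751702e+00,  5.28267115e-01,  1.43361047e+00, -2.03290585e-05,
        1.18142475e+00, -1.78496791e-01]), 'qd': array([-0.00043492, -0.00113945, -0.00496069,  0.00014411, -0.00066695,
        0.00064981]), 'tau': array([ 5.92849283e-04, -4.42742014e+01, -1.78276151e+01, -2.39931323e-04,
        5.59768509e-03,  3.07224795e-06]), 'tcp_pos': array([ 0.21528544, -0.58618813,  0.24754871]), 'tool_rot': array([-0.12373907,  0.69680095, -0.695592  ,  0.12372893]), 'force': array([-0.0919754 , -0.20799717, -0.59753923]), 'ft_torque': array([-0.00128821, -0.00403449,  0.02033676]), 'finger_gap': 1.0035346086128105}
```

View pics/scene0.png

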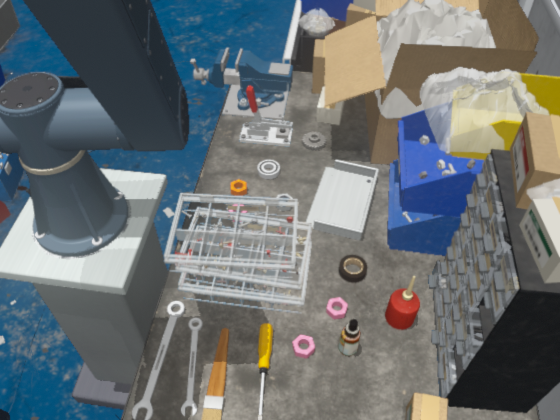

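View pics/side0.png

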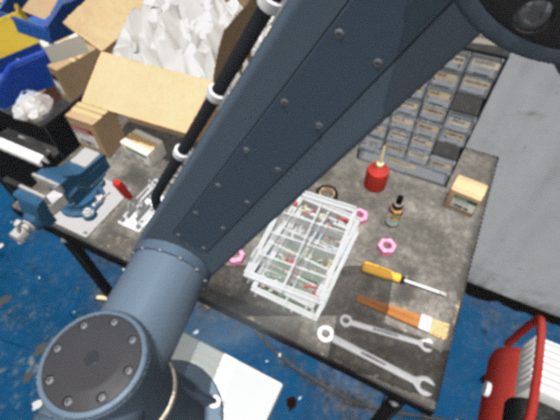

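Scene view: tray about (345,197), bearing about (268,168), gear (314,140), tape (352,267). There is an orange nut at (239,187), pink ones at (337,307), (304,345) and (235,210), and a steel ring partly hidden at (285,199). I'll crop closer on that one.

```bash
python3 - <<'E'
from h import *
im=cv2.imread('pics/scene0.png')
cv2.imwrite('pics/crop0.png',cv2.resize(im[120:245,215:395],None,fx=4.4,fy=4.4,interpolation=cv2.INTER_CUBIC))
s=np.load('pics/scene0.npz')
for n,u,v,z in [('bearing',268,168,.012),('orange',239,187,.009),('steel',285,199,.018),('gear',314,140,.015),('tape',352,267,.019)]:
    print(n,onz(s,u,v,z).round(4), s['depth'][v,u])
E
```

```text
bearing [0.3888 0.1969 0.012 ] 1.2244524
orange [0.3319 0.1296 0.009 ] 1.1789851
steel [0.4411 0.0988 0.018 ] 0.954918
gear [0.4878 0.3081 0.015 ] 1.258975
tape [ 0.5952 -0.0654  0.019 ] 1.0362858
```

View pics/crop0.png

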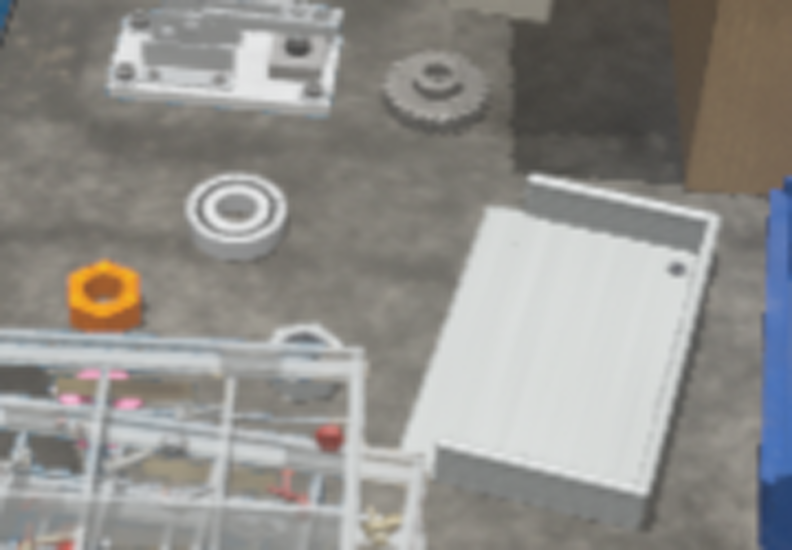

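```bash
python3 - <<'E'
from h import *
from scipy.spatial.transform import Rotation as Ro
s=np.load('pics/scene0.npz')
f=lambda x,y:(215+x/4.4-.4,120+y/4.4-.4)
for n,c,z in [('lwall front rim',(530,178),.031),('back left rim',(717,216),.031),('back right rim',(645,496),.031),('rwall front rim',(438,445),.031),('lip L out',(487,208),0),('lip R out',(405,447),0),('bearing top',(237,211),.015),('nut top far edge L',(288,330),.018),('R',(323,326),.018),('Rcorner',(343,348),.018),('nutLcorner',(272,340),.018)]:
    print(n,onz(s,*f(*c),z).round(4))
q=manip.sense()['tool_rot']; print(Ro.from_quat(q).as_matrix().round(3))
E
```

```text
lwall front rim [0.5434 0.2256 0.031 ]
back left rim [0.643  0.2105 0.031 ]
back right rim [0.6098 0.0157 0.031 ]
rwall front rim [0.5105 0.0339 0.031 ]
lip L out [0.5222 0.2319 0.    ]
lip R out [0.494  0.0567 0.    ]
bearing top [0.3902 0.1954 0.015 ]
nut top far edge L [0.4286 0.1105 0.018 ]
R [0.4458 0.1156 0.018 ]
Rcorner [0.4576 0.102  0.018 ]
nutLcorner [0.4215 0.1025 0.018 ]
[[-0.939 -0.     0.345]
 [-0.345  0.002 -0.939]
 [-0.    -1.    -0.002]]
```

View pics/wrist0.png

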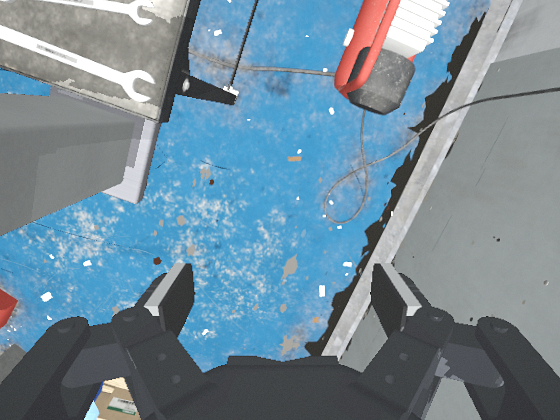

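Candidates for the nut: the orange one at (239,187), the pink ones at (235,210), (337,307) and (304,345), and the steel one at (285,202) behind the box corner. I choose the steel one, which the crop confirms is grey metal with a hex outline. The bearing is the ring at (268,168). I'll move to a viewing pose above them.

```bash
python3 -m handwheel '[-2,0,-3,0,0.05,0,5, -4.1,0,-5.8,0,0.1,0,3, -6.2,0,-8.8,0,0.16,0,3, -8.2,0,-11.7,0,0.22,0,3, -10.3,0,-14.6,0,0.28,0,3, -12.4,0,-17.5,0,0.34,0,3, -14.4,0,-20.4,0,0.4,0,3, -16.5,0,-23.4,0,0.46,0,3, -18.5,0,-26.3,0,0.52,0,3, -20.6,0,-29.2,0,0.52,0,3]' 20; python3 - <<'E'
from h import *
from scipy.spatial.transform import Rotation as Ro
s=manip.sense();R=Ro.from_quat(s['tool_rot']).as_matrix();print(R.round(3),s['tcp_pos'],s['q'],s['finger_gap'])
print('to view',R.T@(np.array([.40,.11,.248])-s['tcp_pos'])*100)
E
```

```text
t: 0.98
tcp_pos: [0.3081, -0.2398, 0.2483]
tool_rot: [0.06, 0.705, -0.704, -0.06]
force: [1.2, 0.8, 0.2]
finger_gap: 0.353
[[-0.985 -0.    -0.17 ]
 [ 0.17   0.    -0.985]
 [ 0.    -1.    -0.   ]] [ 0.30806408 -0.23980955  0.24826212] [-9.49840057e-01  2.10488904e-01  1.98350227e+00  1.36810716e-04
  9.47788528e-01  7.91924074e-01] 0.3526500526856845
to view [-3.10515500e+00  3.36253607e-02 -3.60353568e+01]
```

```bash
python3 -m handwheel '[-0.3,0,-3.6,0,0,0,3, -0.6,0,-7.2,0,0,0,3, -0.9,0,-10.8,0,0,0,3, -1.2,0,-14.4,0,0,0,3, -1.5,0,-18,0,0,0,3, -1.8,0,-21.6,0,0,0,3, -2.1,0,-25.2,0,0,0,3, -2.5,0,-28.8,0,0,0,3, -2.8,0,-32.4,0,0,0,3, -3.1,0,-36,0,0,0,3]'; python3 -m handwheel '[0,0,0,0,0,0,3, 0,0,0,0,0,0,3]'; python3 - <<'E'
from h import *
s=manip.sense();print(s['tcp_pos'],s['q'],s['finger_gap'])
snap('wrist','wrist1')
snap('scene','scene1')
E
```

```text
t: 1.82
tcp_pos: [0.399, 0.1101, 0.2484]
tool_rot: [-0.059, -0.705, 0.705, 0.059]
force: [0.3, -0.6, 0.0]
finger_gap: 0.351
t: 1.98
tcp_pos: [0.3988, 0.1098, 0.2482]
tool_rot: [-0.058, -0.705, 0.705, 0.058]
force: [0.2, 0.3, 0.1]
finger_gap: 0.35
[0.39881305 0.10976565 0.24815903] [-2.93687682e-03  2.43453211e-01  1.93378279e+00 -2.76499298e-04
  9.64620663e-01  1.73108648e+00] 0.3504880728626594
```

View pics/wrist1.png

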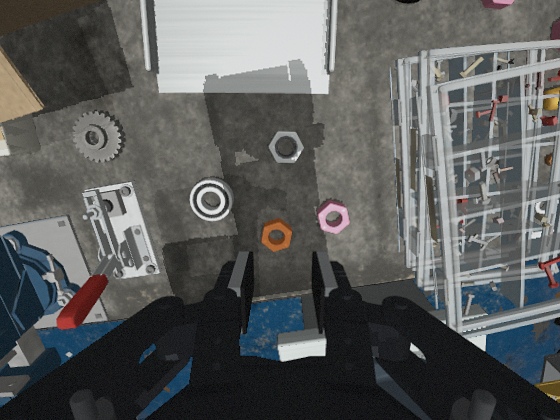

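Wrist view: steel nut (286,147), bearing (211,199), orange look-alike (276,235), pink (334,217), tray mouth at the top with its lip edge at row 94.

```bash
python3 - <<'E'
from h import *
s=np.load('pics/wrist1.npz'); g=s['depth']; im=s['frame']
for n,u,v,z in [('nut',286,147,.018),('bearing',211,199,.015),('orange',276.5,235,.009),('pink',334,217,.009),('gear',98,136,.015),('lipL',159,94,0),('lipR',328,94,0),('wallL',148,70,.031),('wallR',333,68,.031)]:
    print(n,onz(s,u,v,z).round(4), 'depthpt z', (lambda o,d:(o+d*g[int(v),int(u)]).round(3))(*ray(s,u,v)))
# nut contour by heights from depth
H=np.zeros(g.shape);P=np.zeros(g.shape+(3,))
for v in range(100,260):
  for u in range(160,370):
    o,d=ray(s,u,v);P[v,u]=o+d*g[v,u]
Z=P[...,2]
for n,(u,v),h in [('nut',(286,147),.018),('bearing',(211,199),.015),('orange',(276,235),.018),('pink',(334,217),.018)]:
    m=(Z[v-26:v+27,u-26:u+27]>h-.006)&(Z[v-26:v+27,u-26:u+27]<h+.008)
    Q=P[v-26:v+27,u-26:u+27][m][:,:2].astype(np.float32)
    c,r=cv2.minEnclosingCircle(Q);hull=cv2.convexHull(Q)
    M=cv2.moments(hull);print(n,c,r,'hullcen',M['m10']/M['m00'],M['m01']/M['m00'],'rect',cv2.minAreaRect(Q))
cv2.imwrite('pics/cropn.png',cv2.resize(im[80:260,150:390,::-1],None,fx=3.3,fy=3.3,interpolation=cv2.INTER_CUBIC))
E
```

```text
nut [0.4366 0.0977 0.018 ] depthpt z [ 0.435  0.098 -0.001]
bearing [0.3897 0.1973 0.015 ] depthpt z [ 0.386  0.202 -0.001]
orange [0.3282 0.1272 0.009 ] depthpt z [0.325 0.128 0.   ]
pink [0.3404 0.0519 0.009 ] depthpt z [ 0.337  0.051 -0.001]
gear [0.4857 0.3113 0.015 ] depthpt z [ 0.486  0.322 -0.002]
lipL [0.5194 0.2331 0.    ] depthpt z [ 0.52   0.234 -0.002]
lipR [0.4867 0.0404 0.    ] depthpt z [ 0.487  0.04  -0.001]
wallL [0.5408 0.2271 0.031 ] depthpt z [0.541 0.228 0.028]
wallR [0.5102 0.0367 0.031 ] depthpt z [0.51  0.037 0.031]
nut (0.43642938137054443, 0.09759240597486496) 0.020251020789146423 hullcen 0.43646106608880075 0.09767705952512644 rect ((0.4363146424293518, 0.0976199209690094), (0.039200786501169205, 0.03636932373046875), 78.8397216796875)
bearing (0.3873872458934784, 0.19902344048023224) 0.026423325762152672 hullcen 0.38745221170579575 0.19875425285410805 rect ((0.3876899778842926, 0.1984592229127884), (0.051475510001182556, 0.051549531519412994), 76.2841796875)
orange (0.3289405107498169, 0.12745116651058197) 0.020449619740247726 hullcen 0.3288468455364144 0.12731493609617447 rect ((0.32882317900657654, 0.12724050879478455), (0.04017980024218559, 0.036043502390384674), 40.08949661254883)
pink (0.34145015478134155, 0.05344651639461517) 0.020153174176812172 hullcen 0.3412545677537747 0.05353710491246956 rect ((0.34134000539779663, 0.0534944087266922), (0.03594016283750534, 0.03931233286857605), 36.00074768066406)
```

View pics/cropn.png

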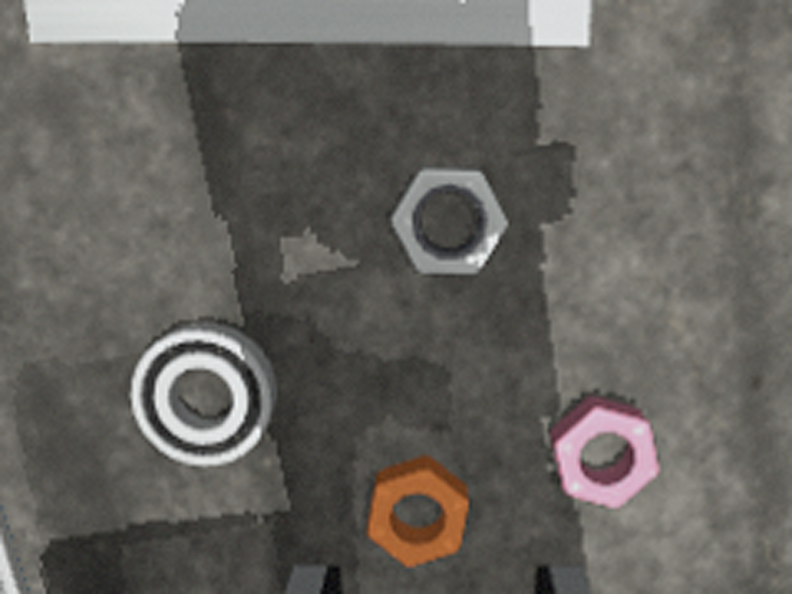

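```bash
python3 -m handwheel '[0.6,2,0.6,0,0,0,1.2, 0.6,4.5,0.6,0,0,0,1.2, 0.6,7,0.6,0,0,0,1.2, 0.6,9.5,0.6,0,0,0,1.2, 0.6,12,0.6,0,0,0,1.2, 0.6,14.5,0.6,0,0,0,1.2, 0.6,16.5,0.6,0,0,0,1.2, 0.6,18,0.6,0,0,0,1.2, 0.6,19,0.6,0,0,0,1.2, 0.6,19.5,0.6,0,0,0,1.2]'; python3 -m handwheel '[0,0,0,0,0,0,1.2]'; python3 - <<'E'
from h import *
from scipy.spatial.transform import Rotation as Ro
s=manip.sense();R=Ro.from_quat(s['tool_rot']).as_matrix();print(R.round(3),s['tcp_pos'],s['finger_gap'])
snap('wrist','wrist2')
E
```

```text
t: 2.92
tcp_pos: [0.3916, 0.1015, 0.0522]
tool_rot: [-0.06, -0.704, 0.705, 0.062]
force: [0.2, -0.9, 0.1]
finger_gap: 0.141
t: 3.0
tcp_pos: [0.3917, 0.1018, 0.0526]
tool_rot: [-0.06, -0.704, 0.705, 0.061]
force: [0.2, 0.6, 0.2]
finger_gap: 0.141
[[-0.985 -0.002 -0.17 ]
 [ 0.17  -0.    -0.985]
 [ 0.002 -1.     0.   ]] [0.39171599 0.10182555 0.05258804] 0.14129206807257672
```

View pics/wrist2.png

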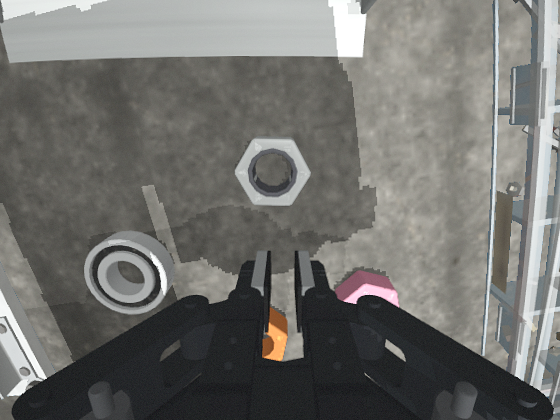

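Fingers are clear of everything. The nut (272,172) sits slightly left of the finger centre line, so I'll shift 3.5 mm left and lower.

```bash
python3 -m handwheel '[0,0.5,-0.35,0,0,0,1.2, 0,1.1,-0.35,0,0,0,1.2, 0,1.7,-0.35,0,0,0,1.2, 0,2.2,-0.35,0,0,0,1.2, 0,2.7,-0.35,0,0,0,1.2, 0,3,-0.35,0,0,0,1.2, 0,3,-0.35,0,0,0,1.2]'; python3 - <<'E'
from h import *
s=manip.sense();print(s['tcp_pos'],s['finger_gap'],s['force'])
snap('wrist','wrist3')
snap('scene','scene3')
E
```

```text
t: 3.63
tcp_pos: [0.3923, 0.1067, 0.0226]
tool_rot: [-0.059, -0.705, 0.705, 0.06]
force: [0.1, 0.2, -0.1]
finger_gap: 0.139
[0.3923283  0.10673963 0.02263826] 0.1389502826869496 [ 0.1368958   0.23347565 -0.063118  ]
```

View pics/wrist3.png

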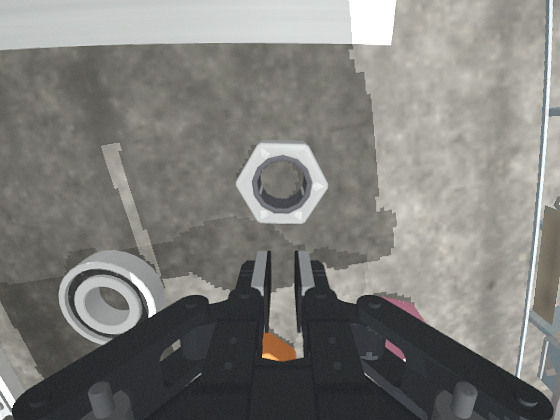

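View pics/scene3.png

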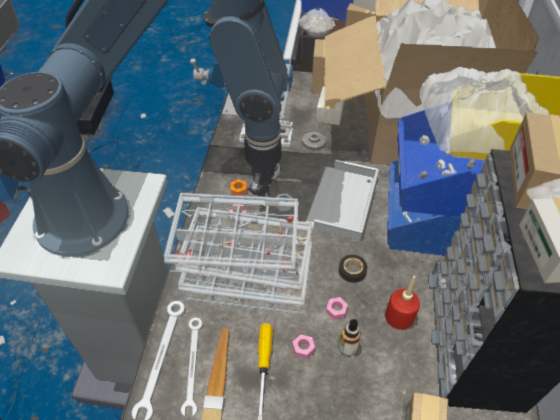

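The nut (282,182) is centred between the fingertips (about 284). Start pushing.

```bash
python3 -m handwheel '[-0.5,0,0,0,0,0,1.2, -1,0,0,0,0,0,1.2, -1.4,0,0,0,0,0,1.2, -1.8,0,0,0,0,0,1.2, -2.2,0,0,0,0,0,1.2, -2.6,0,0,0,0,0,1.2, -3,0,0,0,0,0,1.2, -3.5,0,0,0,0,0,1.2, -4,0,0,0,0,0,1.2, -4.5,0,0,0,0,0,1.2]'; python3 - <<'E'
from h import *
s=manip.sense();print(s['tcp_pos'],s['finger_gap'],s['force'])
snap('wrist','wrist4')
E
```

```text
t: 4.57
tcp_pos: [0.4375, 0.0991, 0.0233]
tool_rot: [0.059, 0.705, -0.705, -0.059]
force: [-1.0, -0.2, 0.4]
finger_gap: 0.143
[0.43746083 0.09906644 0.02330403] 0.14275642250725107 [-1.02628236 -0.1665159   0.36193333]
```

View pics/wrist4.png

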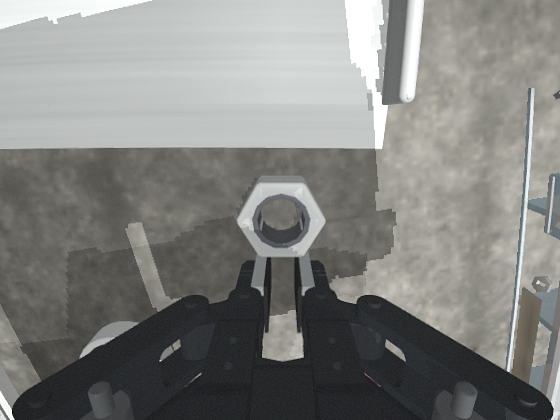

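The fingers are flush against the flat and the nut slides square. Continue over the lip.

```bash
python3 -m handwheel '[-0.5,0,0,0,0,0,1.2, -1,0,0,0,0,0,1.2, -1.5,0,0,0,0,0,1.2, -2,0,0,0,0,0,1.2, -2.5,0,0,0,0,0,1.2, -3,0,0,0,0,0,1.2, -3.5,0,0,0,0,0,1.2, -4,0,0,0,0,0,1.2, -4.5,0,0,0,0,0,1.2, -5,0,0,0,0,0,1.2]'; python3 - <<'E'
from h import *
s=manip.sense();print(s['tcp_pos'],s['finger_gap'],s['force'])
snap('wrist','wrist5')
E
```

```text
t: 5.45
tcp_pos: [0.4864, 0.0907, 0.0233]
tool_rot: [-0.059, -0.705, 0.705, 0.06]
force: [-1.2, 1.3, 1.0]
finger_gap: 0.144
[0.48641569 0.09072214 0.0233137 ] 0.14357123868600294 [-1.15992213  1.29311161  1.00501397]
```

View pics/wrist5.png

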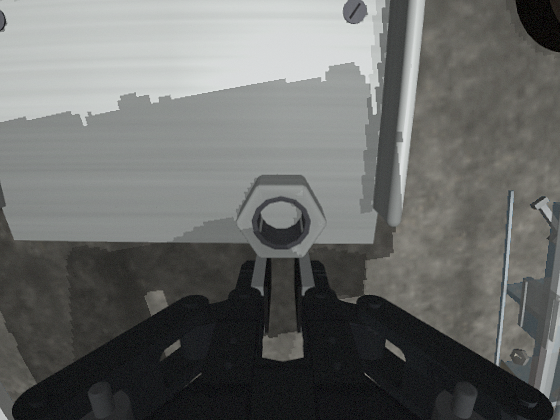

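```bash
python3 -m handwheel '[-0.5,0,0,0,0,0,1.2, -1,0,0,0,0,0,1.2, -1.5,0,0,0,0,0,1.2, -2,0,0,0,0,0,1.2, -2.5,0,0,0,0,0,1.2, -3,0,0,0,0,0,1.2, -3.5,0,0,0,0,0,1.2, -4,0,0,0,0,0,1.2, -4.3,0,0,0,0,0,1.2, -4.6,0,0,0,0,0,1.2]'; python3 - <<'E'
from h import *
s=manip.sense();print(s['tcp_pos'],s['finger_gap'],s['force'])
E
python3 -m handwheel '[0.5,0,0,0,0,0,1.2, 1,0,0,0,0,0,1.2, 2,0,0,0,0,0,1.2, 3,0,0,0,0,0,1.2, 3,-2,0,0,0,0,1.2, 3,-4.5,0,0,0,0,1.2, 3,-7,0,0,0,0,1.2, 3,-9.5,0,0,0,0,2, 3,-12,0,0,0,0,2.4, 3,-12,0,0,0,0,2.4]'; python3 - <<'E'
from h import *
s=manip.sense();print(s['tcp_pos'],s['finger_gap'],s['force'])
snap('wrist','wrist6')
E
```

```text
t: 6.33
tcp_pos: [0.532, 0.083, 0.0233]
tool_rot: [0.059, 0.705, -0.705, -0.059]
force: [-1.4, 0.8, 0.6]
finger_gap: 0.139
[0.5320305  0.08300966 0.02331562] 0.13853783224774074 [-1.38648068  0.80610622  0.6219538 ]
t: 7.17
tcp_pos: [0.5031, 0.0884, 0.1472]
tool_rot: [0.062, 0.705, -0.704, -0.057]
force: [0.1, -0.3, 0.9]
finger_gap: 0.285
[0.50311175 0.08842277 0.14716029] 0.2849306127602351 [ 0.06172267 -0.26795432  0.89432089]
```

View pics/wrist6.png

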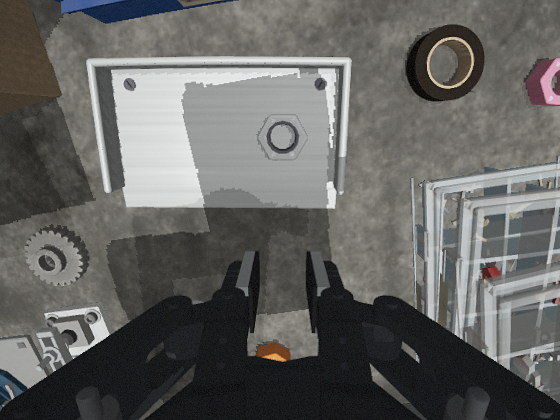

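The nut lies flat at mid-depth in the tray at (282,137). Next is the bearing; first I'll check the clearance to the clamp plate.

```bash
python3 - <<'E'
from h import *
s=np.load('pics/wrist1.npz')
for u,v in [(158,270),(132,182),(107,278),(85,300)]:
    o,d=ray(s,u,v);print(u,v,onz(s,u,v,0).round(3),(o+d*s['depth'][v,u]).round(3))
E
python3 -m handwheel '[1.8,0,-0.9,0,0,0,2.4, 3.6,0,-1.8,0,0,0,2.4, 5.4,0,-2.7,0,0,0,2.4, 7.2,0,-3.6,0,0,0,2.4, 9,0,-4.5,0,0,0,2.4, 10.8,0,-5.4,0,0,0,2.4, 12.6,0,-6.3,0,0,0,2.4, 14.4,0,-7.2,0,0,0,2.4, 16.2,0,-8.1,0,0,0,2.4, 17.9,0,-8.9,0,0,0,2.4]'; python3 -m handwheel '[0,0,0,0,0,0,2.4]';  python3 - <<'E'
from h import *
s=manip.sense();print(s['tcp_pos'],s['finger_gap'],s['force'])
snap('wrist','wrist7')
E
```

```text
158 270 [0.3   0.297 0.   ] [0.303 0.293 0.008]
132 182 [0.424 0.295 0.   ] [0.425 0.292 0.007]
107 278 [0.299 0.373 0.   ] [0.335 0.315 0.079]
85 300 [0.269 0.419 0.   ] [0.334 0.315 0.12 ]
t: 8.05
tcp_pos: [0.3376, 0.2059, 0.1423]
tool_rot: [-0.058, -0.704, 0.705, 0.061]
force: [0.9, 0.7, -0.9]
finger_gap: 0.283
t: 8.13
tcp_pos: [0.3345, 0.206, 0.1422]
tool_rot: [-0.056, -0.704, 0.706, 0.061]
force: [0.4, -0.3, -0.5]
finger_gap: 0.282
[0.33452102 0.20598617 0.14216398] 0.2816218451930721 [ 0.35964504 -0.30634536 -0.47417088]
```

View pics/wrist7.png

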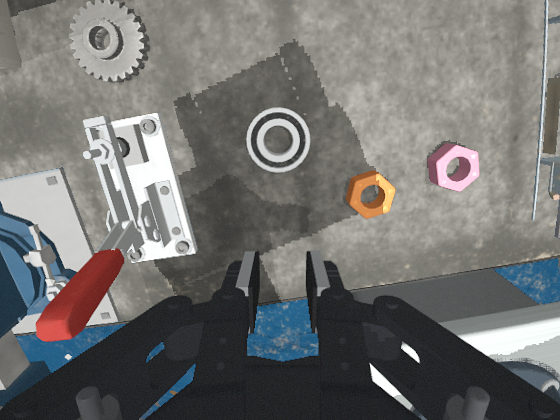

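```bash
python3 - <<'E'
from h import *
s=np.load('pics/wrist7.npz');print(onz(s,278.5,140,.015),onz(s,371,195,.018))
E
python3 -m handwheel '[-0.5,1.5,-0.2,0,0,0,2.4, -0.5,3.5,-0.2,0,0,0,2.4, -0.5,5.5,-0.2,0,0,0,2.4, -0.5,7.5,-0.2,0,0,0,2.4, -0.5,9,-0.2,0,0,0,2.4, -0.5,10,-0.2,0,0,0,2.4, -0.5,10,-0.2,0,0,0,2.4]';  python3 - <<'E'
from h import *
s=manip.sense();print(s['tcp_pos'],s['finger_gap'],s['force'])
snap('wrist','wrist8')
E
```

```text
[0.38810198 0.19838161 0.015     ] [0.33089124 0.12901594 0.018     ]
t: 8.77
tcp_pos: [0.3456, 0.2061, 0.0412]
tool_rot: [-0.059, -0.704, 0.705, 0.061]
force: [0.8, 0.2, -0.0]
finger_gap: 0.278
[0.3455828  0.20612716 0.04117921] 0.27760754415301486 [ 0.78276702  0.17113465 -0.00600705]
```

View pics/wrist8.png

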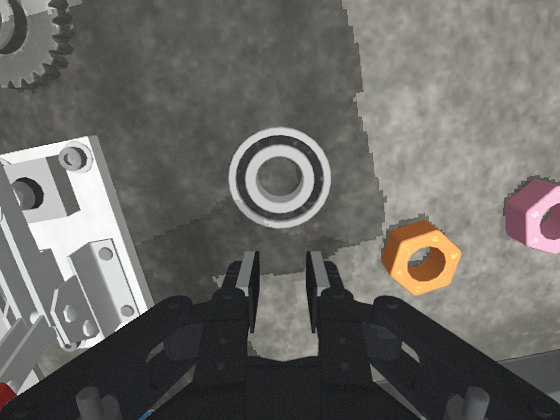

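```bash
python3 -m handwheel '[0.4,0.4,0,0,0,0,2.4, 0.4,0.8,0,0,0,0,2.4, 0.4,1.3,0,0,0,0,2.4, 0.4,1.7,0,0,0,0,2.4, 0.4,2,0,0,0,0,2.4, 0.4,2,0,0,0,0,2.4]';  python3 - <<'E'
from h import *
s=manip.sense();print(s['tcp_pos'],s['finger_gap'],s['force'])
snap('wrist','wrist9')
E
```

```text
t: 9.32
tcp_pos: [0.3418, 0.2076, 0.0229]
tool_rot: [-0.059, -0.705, 0.705, 0.059]
force: [0.2, 0.3, 0.7]
finger_gap: 0.278
[0.34183782 0.20761838 0.02291756] 0.27771491446052465 [0.16626514 0.26239124 0.68782803]
```

View pics/wrist9.png

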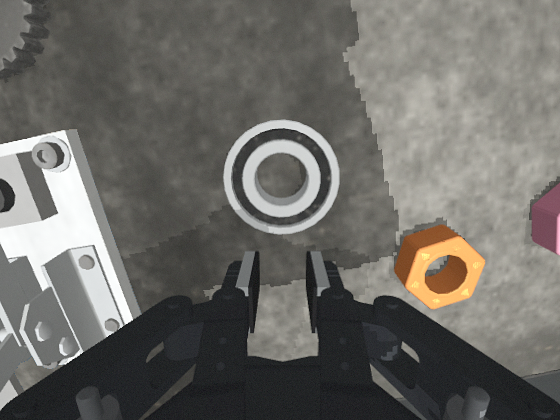

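```bash
python3 -m handwheel '[-0.3,0.2,0,0,0,0,2.4, -0.6,0.2,0,0,0,0,2.4, -0.9,0.2,0,0,0,0,2.4, -1.2,0.2,0,0,0,0,2.4, -1.5,0.2,0,0,0,0,2.4, -1.8,0.2,0,0,0,0,2.4, -2.1,0.2,0,0,0,0,2.4, -2.5,0.2,0,0,0,0,2.4, -3,0.2,0,0,0,0,2.4, -3.5,0.2,0,0,0,0,2.4]';  python3 - <<'E'
from h import *
s=manip.sense();print(s['tcp_pos'],s['finger_gap'],s['force'])
snap('wrist','wrist10')
E
```

```text
t: 10.2
tcp_pos: [0.3766, 0.2016, 0.0213]
tool_rot: [-0.059, -0.705, 0.705, 0.06]
force: [-1.3, -0.4, 0.7]
finger_gap: 0.281
[0.37659532 0.20164409 0.02133012] 0.2805833098396324 [-1.26699518 -0.41989808  0.65345672]
```

View pics/wrist10.png

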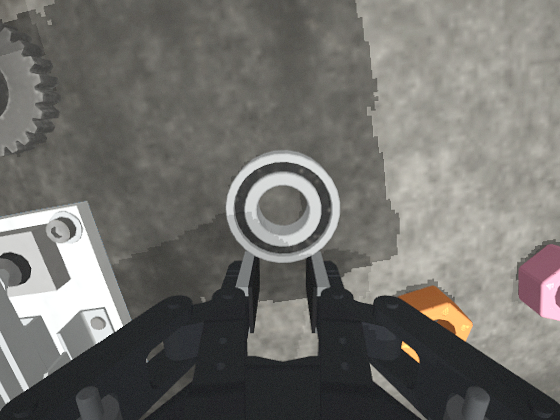

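The bearing (283,207) is cradled on both fingertips and sliding. Continue.

```bash
python3 -m handwheel '[-0.6,0,0,0,0,0,2.4, -1.2,0,0,0,0,0,2.4, -1.8,0,0,0,0,0,2.4, -2.4,0,0,0,0,0,2.4, -3,0,0,0,0,0,2.4, -3.6,0,0,0,0,0,2.4, -4.2,0,0,0,0,0,2.4, -4.8,0,0,0,0,0,2.4, -5.4,0,0,0,0,0,2.4, -6,0,0,0,0,0,2.4]';  python3 - <<'E'
from h import *
s=manip.sense();print(s['tcp_pos'],s['finger_gap'],s['force'])
snap('wrist','wrist11')
E
```

```text
t: 11.08
tcp_pos: [0.4361, 0.1916, 0.0213]
tool_rot: [0.059, 0.705, -0.705, -0.059]
force: [-0.7, 0.0, 0.8]
finger_gap: 0.282
[0.43606139 0.19158001 0.02131749] 0.2824558003673876 [-0.73440174  0.02356825  0.77514135]
```

View pics/wrist11.png

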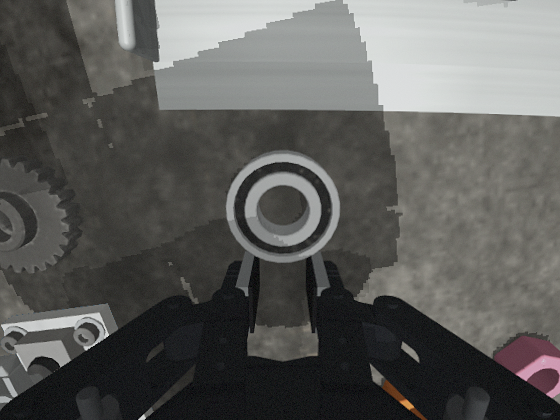

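```bash
python3 -m handwheel '[-0.5,0,0,0,0,0,2.4, -1,0,0,0,0,0,2.4, -1.5,0,0,0,0,0,2.4, -2,0,0,0,0,0,2.4, -2.5,0,0,0,0,0,2.4, -3,0,0,0,0,0,2.4, -3.5,0,0,0,0,0,2.4, -4,0,0,0,0,0,2.4, -4.5,0,0,0,0,0,2.4, -5,0,0,0,0,0,2.4]';  python3 - <<'E'
from h import *
s=manip.sense();print(s['tcp_pos'],s['finger_gap'],s['force'])
snap('wrist','wrist12')
E
```

```text
t: 11.97
tcp_pos: [0.4852, 0.1832, 0.0213]
tool_rot: [-0.059, -0.705, 0.705, 0.059]
force: [-0.8, 0.1, -0.5]
finger_gap: 0.283
[0.48521437 0.18323889 0.02128971] 0.28288588774311596 [-0.75886204  0.11359022 -0.46867598]
```

View pics/wrist12.png

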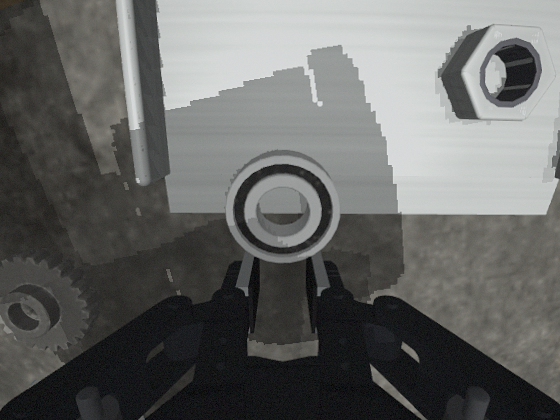

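```bash
python3 -m handwheel '[-0.5,0,0,0,0,0,2.4, -1.1,0,0,0,0,0,2.4, -1.7,0,0,0,0,0,2.4, -2.3,0,0,0,0,0,2.4, -2.9,0,0,0,0,0,2.4, -3.5,0,0,0,0,0,2.4, -4.1,0,0,0,0,0,2.4, -4.7,0,0,0,0,0,2.4, -5.3,0,0,0,0,0,2.4, -5.7,0,0,0,0,0,2.4]';  python3 - <<'E'
from h import *
s=manip.sense();print(s['tcp_pos'],s['finger_gap'],s['force'])
snap('wrist','wrist13')
E
```

```text
t: 12.85
tcp_pos: [0.5422, 0.1736, 0.0214]
tool_rot: [0.06, 0.705, -0.705, -0.059]
force: [-0.9, -0.4, -0.6]
finger_gap: 0.282
[0.54215638 0.17364182 0.0213514 ] 0.28181485689652797 [-0.92045931 -0.37550388 -0.63375856]
```

View pics/wrist13.png

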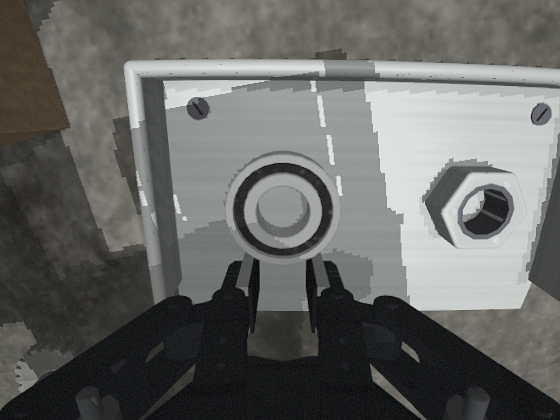

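Bearing in the tray at (283,207), beside the nut. Back off gently, raise, check.

```bash
python3 -m handwheel '[0.4,0,0,0,0,0,2.4, 1,0,0,0,0,0,2.4, 2,0,0,0,0,0,2.4, 3,0,0,0,0,0,2.4, 3,-2,0,0,0,0,2.4, 3,-5,0,0,0,0,2.4, 3,-8.5,0,0,0,0,2.4, 3,-12,0,0,0,0,2.4, 3.5,-15,0,0,0,0,2.4, 4,-18,0,0,0,0,2.4]'; python3 -m handwheel '[0,0,0,0,0,0,2.4, 0,0,0,0,0,0,2.4]'; python3 - <<'E'
from h import *
s=manip.sense();print(s['tcp_pos'],s['force'])
snap('wrist','wrist14');snap('scene','scene14')
im=cv2.imread('pics/scene14.png');cv2.imwrite('pics/crop14.png',cv2.resize(im[110:290,200:420],None,fx=3.3,fy=3.3,interpolation=cv2.INTER_CUBIC))
E
```

```text
t: 13.73
tcp_pos: [0.4997, 0.1807, 0.2027]
tool_rot: [-0.059, -0.705, 0.705, 0.06]
force: [0.5, -0.7, 1.0]
finger_gap: 0.282
t: 13.9
tcp_pos: [0.5009, 0.181, 0.2029]
tool_rot: [0.06, 0.705, -0.704, -0.058]
force: [-0.2, -1.0, -0.1]
finger_gap: 0.281
[0.50085194 0.18095539 0.202877  ] [-0.24711704 -1.03565121 -0.12536478]
```

View pics/wrist14.png

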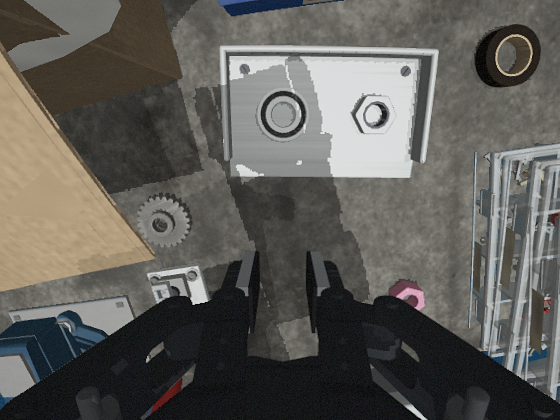

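View pics/crop14.png

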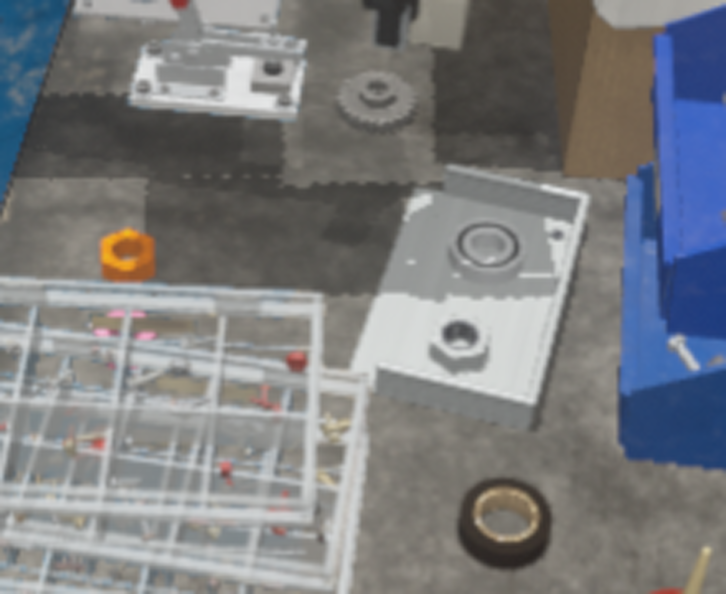

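```bash
python3 - <<'E'
from h import *
s=np.load('pics/wrist14.npz');a=np.load('pics/scene0.npz')['frame'].astype(int);b=np.load('pics/scene14.npz')['frame'].astype(int)
c=np.array([.575,.1227]);X=np.array([.986,-.167]);Y=np.array([.167,.986])
for n,u,v,z in [('nut',375.5,114,.0205),('bearing',283,114,.0175)]:
    p=onz(s,u,v,z);print(n,p.round(4),'tray mm',((p[:2]-c)@X*1000).round(1),((p[:2]-c)@Y*1000).round(1))
print('gear',onz(s,163,223,.015))
for n,(x0,x1,y0,y1) in dict(gear=(300,330,128,152),tape=(336,370,254,282),bottle=(338,364,316,358),driver=(252,276,320,418)).items():
    print(n,np.abs(a-b)[y0:y1,x0:x1].mean())
E
```

```text
nut [0.561  0.0781 0.0205] tray mm -6.3 -46.3
bearing [0.5755 0.1664 0.0175] tray mm -6.8 43.2
gear [0.48551343 0.31435731 0.015     ]
gear 8.827777777777778
tape 1.6670168067226891
bottle 1.4648962148962148
driver 12.872448979591837
```

```bash
python3 - <<'E'
from h import *
a=cv2.imread('pics/scene0.png');b=cv2.imread('pics/scene14.png')
f=lambda i:np.hstack([cv2.resize(i[310:420,200:380],None,fx=2.1,fy=2.1),cv2.resize(i[115:165,290:340],(231,231))])
cv2.imwrite('pics/cmp.png',np.vstack([f(a),f(b)]))
E
```

```text
(no output)
```

View pics/cmp.png

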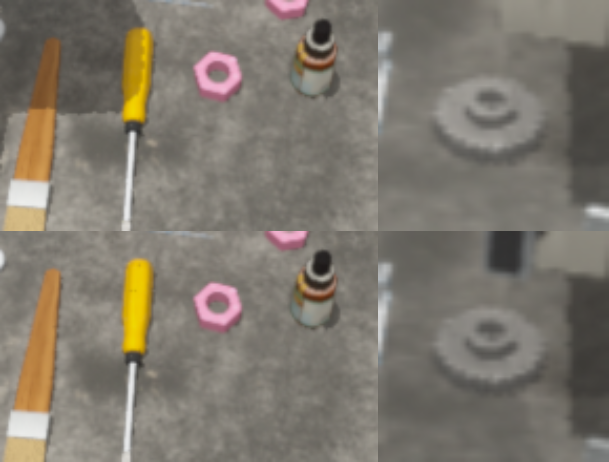

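The bystanders haven't moved; only the arm's shadow has changed. Handing in.

```bash
python3 -c "
from station import manip
print(manip.sign_off())"
```

```text
the job is handed in; nothing more can be done
None
```

I swept the steel hex nut and then the ball bearing over the lip into the tray with two partly open fingers, without gripping or lifting either one. The job was handed in at about 14 s of robot time, with the gripper raised clear.

- **Position:** In the last wrist picture the nut's centre is at tray x = -6, y = -46 mm and the bearing's at x = -7, y = +43 mm. Both lie flat and wholly behind the front ends of the side walls.
- **Force:** The readings I took after each push stayed around 1–2 N.
- **Bystanders:** The pixel comparison flagged the gear and the screwdriver. Side-by-side crops showed only the arm's shadow had changed, and the tape roll and bottle looked unchanged. The gear's position from the final wrist picture is about 3 mm off my earlier estimate, which is about the error of reading pixels by eye plus the 2 mm calibration.
- **Look-alikes:** The orange nut and the pink ones were left alone. I did not measure their final positions.

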